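Show a screwdriver's blade to the inspection camera

TASK

Two screwdrivers stand in the wooden tool block: pull the longer one out and present it to the inspection camera on the stand, holding it still in the air with the tip of its blade in the middle of the camera's view, 90 mm in front of the lens. Hold it handle up and leaning back about 30 degrees, the handle away from the camera, so that the camera, which looks 30 degrees downward, sees the blade square-on. Finish while holding it there in the gripper; do not touch the camera or its stand, and leave the other screwdriver in the block and the tape measure and pliers where they are.

Things in the scene. Friction and masses are not known exactly. Their poses are not given: they have to be found in the camera images.
- tool_block: Fixed wooden block on the bench, 60 (x) x 150 (y) x 70 mm high, yawed about the vertical. Origin at the centre of its underside, z up. Three round holes 9 mm wide and 58 mm deep in its top, in a row along its y: at y = -45, 0 and +45 mm. The middle one is empty; a screwdriver stands in each outer one, which in which varies.
- long_driver: The longer screwdriver, 210 mm, 0.09 kg, standing blade down, tip on the hole's floor 12 mm above the bench, leaning up to 3 degrees. Round handle 25 mm thick, 100 mm long, top 222 mm above the bench; 14 mm collar; round blade 6 mm thick, 40 mm of it showing above the block. Own y runs from tip to handle; origin mid-length; centre line at own x = 0, z = 12.5 mm; handle y = 5 to 105 mm.
- long_driver_tip (a point): Tip of the longer screwdriver's blade, on its centre line.
- long_driver_top (a point): Centre of the end face of the longer screwdriver's handle, 210 mm from its tip.
- short_driver: The shorter screwdriver, 190 mm overall, standing in the same way in the other outer hole, 90 mm away; same handle diameter, top about 202 mm above the bench, so 20 mm lower than the longer one. Own y axis from tip to handle, origin mid-length and 12.5 mm off the centre line. Must stay in the block.
- camera_stand: Fixed stand of the inspection camera: base plate 120 x 100 x 12 mm, its front faces own -x (roughly towards the robot, yawed), 18 mm column 35 mm behind the base's centre, 274 mm high. Origin at the centre of its underside, z up.
- camera_head: Inspection camera on the stand: lens 38 mm wide, body 50 mm wide, 125 mm long in all. Origin at the centre of the lens's front glass, 185 mm above the bench. Own -x is the line of sight, to the robot's side and 30 degrees below level; y is level; z is square to the line of sight, upward, leaning 30 degrees away from the camera: the direction, tip to handle, in which to hold the screwdriver.
- focus (a point): Centre of the camera's view: the point on the line of sight 90 mm in front of the lens's glass, 140 mm above the bench, where the blade's tip must be held.
- tape_measure: Tape measure lying on the bench, 35 x 95 x 65 mm high, origin at the centre of its underside. A bystander.
- pliers: Pliers lying on the bench, 60 x 169 x 14 mm high, long along own y, origin at the centre of the underside. A bystander.
There are look-alikes about, which are no part of the job. What is meant by the long_driver is not green, and is the smaller of those in its own colour.

How it is judged:
By the outcome, as a careful person would: the job done as asked, in the order asked, and still so for the second after the job is handed in, while the arm keeps its last pose, push and grip.
It also fails if it takes over 32 s, if anything falls off the work surface, if the arm or the gripper's body presses on something with over 40 N, if the wrist force passes 120 N, or if a joint passes its speed limit or range.

ROBOT

A 6-joint arm with a two-finger parallel gripper is mounted at the origin on a cart in front of the work surface, level with it; the furniture and walls round the work are solid. World frame = base frame: x ahead of the robot, y to its left, z up, the work surface at z = 0. Lengths are in mm, angles in rad, forces in N, time in s.
With the tool pointing down it reaches from about 275 to 975 mm from the base axis. Payload 8.4 kg.
Tool frame: the origin (TCP) lies midway between the tips of the shut fingers; the grasp point (between the pads) lies 19 mm behind it; x points along the fingers, y is the direction in which the jaws open and shut, and the axes are right-handed (so a half turn about x gives the same grasp; the last joint's range is limited). The gripper opens to 92 mm and grips with 3 to 60 N. Pads are 20 mm wide; open, the fingers measure 128 mm over their backs; the gripper's body (75 mm by 189 mm) begins 69 mm behind the grasp point.
Start: joints at [1.121, 0.353, 1.633, -0, 1.155, -0.002], TCP at [270.614, 563.379, 214.583] pointing down, gripper open.
Joint ranges: [-2.63, 2.63], [-0.92, 2.1], [0.06, 2.66], [-1.3, 4.44], [0, 2.69], [-3.02, 3.02]. Speed limits (rad/s): [2.22, 2.22, 2.79, 3.14, 3.14, 3.14].

INTERFACE

Orientations are given as a rotation vector (axis times angle).
In Python, from bench import arm gives the robot as it stands.
- The arm moves only by the shell command python3 -m crank 'ROWS'. ROWS is JSON, a list of rows, each a list of 7 numbers: the shift along the world's x, y, z in cm, then the turn, a rotation vector about the world's x, y, z in degrees, then the opening, from 0 (shut) to 1 (fully open). A call has exactly 10 rows; each row shifts and turns the commanded pose from where the row before left it; what a row does not reach is not made up. A row lasts 1/12 s, in which the tool goes at most 41.7 mm and 7.16 degrees, less where a joint would pass 70% of its speed; a pose out of reach is approached as far as the arm can. A call is refused whole if a number of a shift passes 4.17 or a number of a turn 7.16, either way. A call with a gripper value outside its range is refused whole. The fingers move at their own pace and stop on an object; the grip force is fixed at half the most. Time passes only in rows, so rows that do not move let the fingers close, or fill a call up. It gives the time, the measured TCP pose, the force and the opening at its end, in the units of the state.
- arm.sense(): the state, without advancing time (a new reading comes with each control period).
- arm.grab_frame(name): name is "scene" or "top"; returns the picture (384x512x3 uint8, red, green, blue); there is no depth.
- arm.get_calibration(name): a dict with "fx", "fy", "cx", "cy" (pixels), "xyz" and "rotation" of the camera in the world. Camera axes: x right, y down, z forward; pixel columns grow to the right and rows downward; lengths in mm; the calibration is good to about 2 mm. A picture is of the moment at which its call begins. get_calibration takes no time and is no camera call.
- arm.close_job(): hands the job in, once; it reports no verdict.
Trained networks look in the newest picture that a camera, given by its name, has taken for a name from the list of things; names that differ only in an ending like _2 or _b are one class to them, and where a whole thing is asked for, a point or a joint stands for the part that bears it (a point fixed in the world has none). Each returns a list of dicts, best first, with "p" (0 to 1); they miss things now and then, are a little off and sometimes report something else, mostly with a low value. They report only what shows in the picture. A call takes as long as a camera call. They do not tell look-alikes from the thing itself.
- arm.regions_of(camera, name): "region" (384x512 bool, what is visible of it).
- arm.landmark_of(camera, name): "centre" ([x, y, z] in mm, in world coordinates, good to about 4 mm: a listed point, or the origin of a listed thing).
The state is a dict: "time_s": time; "q": joint angles; "joint_velocities": joint speeds; "effort": joint torques, N m; "eef_pos": TCP position; "tool_rot": TCP orientation; "wrist_force": force on the tool from outside, world axes, zero at the start; "ft_torque": the same for the moment, N m; "finger_gap": finger opening in mm.
Only numpy, scipy, OpenCV 4.12 (cv2) and the standard library are available. Lean on these libraries where they do the work, as an engineer would, in place of code of your own. Each camera call takes 0.05 s, during which the arm holds its last target. There are 200 camera calls.

## Working session

There is one attempt and no reset: what is moved stays moved. The work goes in short steps, Python scripts to look and compute and a shell command to move; the robot and the scene stay as the last step left them, time stands still between calls to the robot, and variables do not carry over. Pictures are saved under pics/ and viewed, on a budget of 10 in all, crops included, one or two more only if the job needs it, and the job is handed in when it is done.

```bash
mkdir -p pics; ls
python3 - <<'E'
from bench import arm
import cv2,numpy as np
s=arm.sense();print(s['time_s'],s['eef_pos'],s['tool_rot'],s['finger_gap'])
for c in ['scene','top']:
    im=arm.grab_frame(c);cv2.imwrite(f'pics/{c}1.png',cv2.cvtColor(im,cv2.COLOR_RGB2BGR))
    k=arm.get_calibration(c);print(c,{a:np.round(b,3).tolist() for a,b in k.items()})
    for n in ['tool_block','long_driver','long_driver_tip','long_driver_top','short_driver','camera_stand','camera_head','focus','tape_measure','pliers']:
        print(n,[(round(d['p'],2),np.round(d['centre']).tolist()) for d in arm.landmark_of(c,n)][:4])
print(arm.sense()['time_s'])
E
```

```text
pics
0.0 [270.40465951 562.92590879 213.87872425] [ 0.35011702  1.54242129 -0.35224546] 91.75568994127416
scene {'fx': 474.18, 'fy': 474.18, 'cx': 255.513, 'cy': 189.063, 'xyz': [-407.446, -448.591, 870.265], 'rotation': [-1.899, 1.112, -0.6]}
tool_block [(0.73, [460.0, 275.0, 0.0]), (0.61, [442.0, 6.0, -1.0])]
long_driver [(0.82, [447.0, 335.0, 120.0]), (0.7, [429.0, 406.0, 107.0]), (0.56, [586.0, 297.0, 152.0])]
long_driver_tip [(0.68, [441.0, 400.0, 1.0])]
long_driver_top [(0.86, [450.0, 322.0, 225.0]), (0.82, [440.0, 399.0, 206.0]), (0.6, [564.0, 302.0, 304.0]), (0.16, [637.0, -69.0, 183.0])]
short_driver [(0.71, [466.0, 248.0, 102.0])]
camera_stand [(0.79, [713.0, -51.0, -5.0])]
camera_head [(0.6, [635.0, -70.0, 187.0])]
focus []
tape_measure [(0.67, [415.0, -182.0, -2.0])]
pliers [(0.7, [442.0, 6.0, 0.0])]
top {'fx': 489.258, 'fy': 489.258, 'cx': 251.049, 'cy': 183.104, 'xyz': [-20.09, -31.963, 1465.638], 'rotation': [-2.155, 1.739, -0.396]}
tool_block [(0.55, [463.0, 275.0, -0.0])]
long_driver [(0.97, [580.0, 295.0, 150.0]), (0.73, [432.0, 409.0, 103.0]), (0.48, [452.0, 334.0, 115.0])]
long_driver_tip [(0.68, [439.0, 400.0, -0.0])]
long_driver_top [(0.7, [452.0, 318.0, 221.0]), (0.7, [567.0, 300.0, 306.0]), (0.46, [439.0, 401.0, 210.0])]
short_driver [(0.58, [468.0, 247.0, 107.0])]
camera_stand [(0.83, [714.0, -53.0, -2.0])]
camera_head [(0.83, [633.0, -71.0, 182.0])]
focus [(0.43, [443.0, 8.0, -1.0])]
tape_measure [(0.7, [418.0, -183.0, -1.0])]
pliers [(0.81, [440.0, 7.0, 0.0])]
1.1
```

View pics/scene1.png

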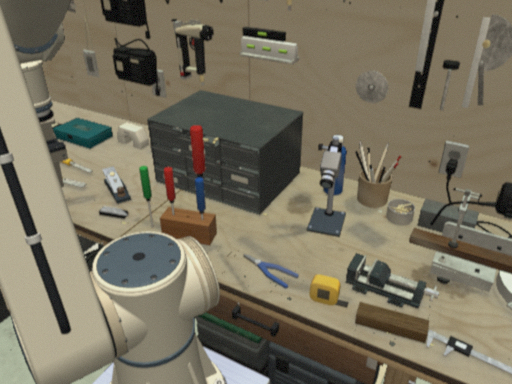

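View pics/top1.png

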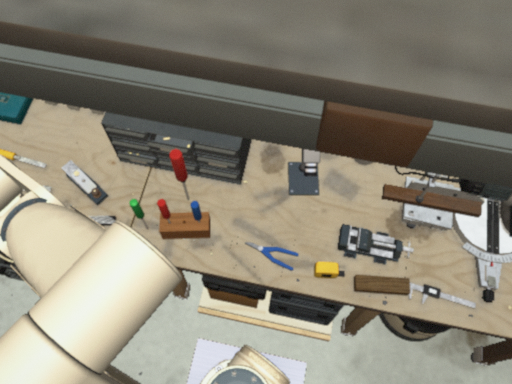

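The scene picture shows the red driver (168,185) and the blue one (200,195) in the block (187,225). The bigger red one at (198,150) and the green one at (145,185) are look-alikes. The camera stand is at (328,200). So long_driver is the red one in the block, with its top near (451,320,223). Next I'll refine its axis, the block yaw and the camera head pose.

```bash
cat > h.py <<'E'
from bench import arm
import cv2,numpy as np
from scipy.spatial.transform import Rotation as R
def cam(c):
    k=arm.get_calibration(c);r=np.array(k['rotation'])
    M=R.from_rotvec(r).as_matrix() if r.ndim==1 else r
    return k,M
def proj(c,P):
    k,M=cam(c);p=(np.atleast_2d(P)-k['xyz'])@M
    return np.c_[k['fx']*p[:,0]/p[:,2]+k['cx'],k['fy']*p[:,1]/p[:,2]+k['cy']]
def ray(c,uv):
    k,M=cam(c);d=M@np.array([(uv[0]-k['cx'])/k['fx'],(uv[1]-k['cy'])/k['fy'],1]);return np.array(k['xyz']),d/np.linalg.norm(d)
def tri(uv1,uv2,c1='scene',c2='top'):
    a,d=ray(c1,uv1);b,e=ray(c2,uv2)
    t=np.linalg.lstsq(np.c_[d,-e],b-a,rcond=None)[0];p=a+t[0]*d;q=b+t[1]*e
    return (p+q)/2,np.linalg.norm(p-q)
def redblob(im,uv,r=40):
    h=cv2.cvtColor(im,cv2.COLOR_RGB2HSV);m=(((h[...,0]<8)|(h[...,0]>172))&(h[...,1]>150)&(h[...,2]>60)).astype('uint8')
    n,l,s,c=cv2.connectedComponentsWithStats(m)
    i=min([j for j in range(1,n) if s[j,4]>15],key=lambda j:np.hypot(*(c[j]-uv)));return l==i,c[i],s[i,4]
def axis(m):
    p=np.argwhere(m)[:,::-1].astype(float);c=p.mean(0);u=np.linalg.svd(p-c,full_matrices=False)[2][0];t=(p-c)@u
    return c,u,c+u*t.min(),c+u*t.max()
E
python3 - <<'E'
from h import *
pl=[];cs=[]
for c in ['scene','top']:
    im=arm.grab_frame(c)
    m,ce,a=redblob(im,proj(c,[450,320,175])[0]);cc,u,e1,e2=axis(m);print(c,ce,a,e1,e2)
    o,d1=ray(c,cc-u*5);_,d2=ray(c,cc+u*5);n=np.cross(d1,d2);pl.append(n/np.linalg.norm(n));cs.append(cc)
d=np.cross(*pl);d/=np.linalg.norm(d);print('axis',d*np.sign(d[2]),'centre',tri(*cs))
acc={}
for i in range(3):
  for c in ['scene','top']:
    if i: arm.grab_frame(c)
    for n in ['camera_stand','camera_head','long_driver_top','tool_block']:
        for x in arm.landmark_of(c,n):
            if n=='long_driver_top' and np.linalg.norm(np.array(x['centre'])-[451,320,223])>25: continue
            acc.setdefault((n,c),[]).append(np.round(x['centre'],1).tolist());break
for k,v in acc.items(): print(k,v)
for c in ['scene','top']:
  for n in ['camera_stand','tool_block']:
    for x in arm.regions_of(c,n)[:1]:
        print(c,n,x['p'],x['region'].sum(),cv2.boxPoints(cv2.minAreaRect(np.argwhere(x['region'])[:,::-1].astype('float32'))).round(1).tolist())
s=arm.sense();print(s['time_s'],R.from_rotvec(s['tool_rot']).as_matrix().round(3))
t=arm.grab_frame('top');s=arm.grab_frame('scene')
a=cv2.resize(s[120:250,290:390],(400,520),interpolation=2);b=cv2.resize(t[140:270,130:230],(400,520),interpolation=2)
cv2.imwrite('pics/crop2.png',np.hstack([a,b])[...,::-1])
E
```

```text
scene [169.08627451 182.53333333] 255 [167.16644197 166.73670297] [171.22058616 200.09472552]
top [163.29927007 208.46715328] 137 [159.66260327 199.54513044] [167.15856737 217.93536705]
axis [-0.00631422 -0.00837894  0.99994496] centre (array([451.78170386, 322.82335963, 174.55629024]), np.float64(0.469459626673304))
('camera_head', 'scene') [[638.2, -71.8, 184.6], [635.7, -69.2, 184.6], [636.3, -69.1, 183.9]]
('long_driver_top', 'scene') [[451.9, 317.5, 222.8], [451.1, 320.0, 223.3], [452.1, 318.4, 223.4]]
('tool_block', 'scene') [[459.9, 277.8, -1.3], [461.4, 281.0, 1.5], [459.6, 280.1, -0.0]]
('camera_stand', 'top') [[714.5, -51.9, -4.3], [714.2, -50.2, -1.5], [712.6, -52.5, -2.2]]
('camera_head', 'top') [[635.1, -68.9, 183.8], [632.7, -70.2, 180.7]]
('long_driver_top', 'top') [[452.0, 315.2, 221.4], [451.4, 315.0, 220.6], [450.6, 318.7, 221.6]]
('tool_block', 'top') [[461.1, 275.1, 0.4], [463.9, 278.5, -1.2], [463.8, 277.8, -1.9]]
('camera_stand', 'scene') [[713.6, -54.2, -2.7], [714.6, -51.3, -2.3]]
scene camera_stand 0.91 1829 [[306.3999938964844, 232.10000610351562], [319.70001220703125, 134.8000030517578], [355.3999938964844, 139.60000610351562], [342.20001220703125, 237.0]]
scene tool_block 0.96 1514 [[157.6999969482422, 235.89999389648438], [163.10000610351562, 205.1999969482422], [219.3000030517578, 215.0], [214.0, 245.6999969482422]]
top camera_stand 0.94 1263 [[287.0, 195.39999389648438], [288.5, 148.5], [320.3999938964844, 149.39999389648438], [318.8999938964844, 196.39999389648438]]
top tool_block 0.57 1224 [[159.39999389648438, 213.1999969482422], [210.8000030517578, 211.6999969482422], [211.60000610351562, 237.8000030517578], [160.1999969482422, 239.3000030517578]]
2.8 [[ 0.     0.433  0.901]
 [-0.     0.901 -0.433]
 [-1.    -0.     0.   ]]
```

View pics/crop2.png

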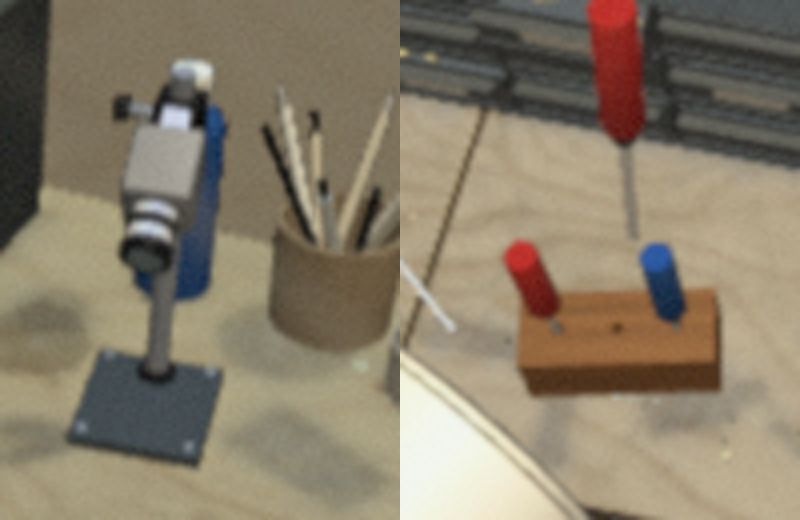

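Run:
```python
from h import *
def pl(c,uv,z):
    o,d=ray(c,uv);return o+d*(z-o[2])/d[2]
P=np.array([pl('scene',(290+x/4,120+y/4),12) for x,y in [(103,352),(222,370),(199,464),(69,440)]])
print('base',P.round(1).tolist(),P.mean(0).round(1));
e=[(P[0]-P[3]),(P[1]-P[2])];f=[P[1]-P[0],P[2]-P[3]]
for a in e+f: print(np.linalg.norm(a).round(),np.degrees(np.arctan2(a[1],a[0])).round(1))
B=np.array([pl('top',(130+(x-400)/4,140+y/4),70) for x,y in [(523,293),(715,290),(718,363),(520,365)]])
print('block',B.round(1).tolist(),B.mean(0).round(1))
for a in [B[0]-B[1],B[3]-B[2],B[0]-B[3],B[1]-B[2]]: print(np.linalg.norm(a).round(),np.degrees(np.arctan2(a[1],a[0])).round(1))
print('blade at block top',[pl('top',(130+(x-400)/4,140+y/4),70).round(1) for x,y in [(556,328),(617,328),(678,326)]])
```

```text
base [[755.5, -0.7, 12.0], [777.7, -91.6, 12.0], [657.9, -118.7, 12.0], [638.2, -24.3, 12.0]] [707.3 -58.8  12. ]
120.0 11.4
123.0 12.8
94.0 -76.3
96.0 -78.3
block [[472.9, 354.8, 70.0], [506.5, 211.5, 70.0], [449.4, 194.6, 70.0], [416.2, 340.2, 70.0]] [461.2 275.3  70. ]
147.0 103.2
149.0 102.8
59.0 14.5
60.0 16.5
blade at block top [array([450.7, 322. ,  70. ]), array([460.5, 276.7,  70. ]), array([471.9, 231.7,  70. ])]
```

```bash
python3 -m crank '[[0,0,3,0,0,0,0.55],[0,0,3,0,0,0,0.55],[0,0,3,0,0,0,0.55],[2.5,-3,0,0,0,0,0.55],[2.5,-3,0,0,0,0,0.55],[2.5,-3,0,0,0,0,0.55],[2.5,-3,0,0,0,0,0.55],[2.5,-3,0,0,0,0,0.55],[2.5,-3,0,0,0,0,0.55],[2,-3,0,0,0,0,0.55]]'
```

```text
time_s: 3.73
eef_pos: [442.0, 351.8, 304.8]
tool_rot: [0.352, 1.541, -0.351]
wrist_force: [0.0, 0.1, 0.1]
finger_gap: 50.3
```

```bash
python3 -m crank '[[0.5,-1.5,0,0,0,0,0.55],[0.4,-1.5,0,0,0,0,0.55],[0,0,0,0,0,0,0.55],[0,0,-2,0,0,0,0.55],[0,0,-2,0,0,0,0.55],[0,0,-2,0,0,0,0.55],[0,0,0,0,0,0,0.55],[0,0,0,0,0,0,0.55],[0,0,0,0,0,0,0.55],[0,0,0,0,0,0,0.55]]'
python3 - <<'E'
from h import *
s=arm.grab_frame('scene');t=arm.grab_frame('top')
a=cv2.resize(s[100:250,110:230],(416,520),interpolation=2);b=cv2.resize(t[130:260,120:220],(400,520),interpolation=2)
cv2.imwrite('pics/3.png',np.hstack([a,b])[:,:800,::-1])
E
```

```text
time_s: 4.57
eef_pos: [450.2, 324.2, 246.0]
tool_rot: [0.352, 1.541, -0.35]
wrist_force: [-0.6, 0.7, 0.5]
finger_gap: 50.6
```

View pics/3.png

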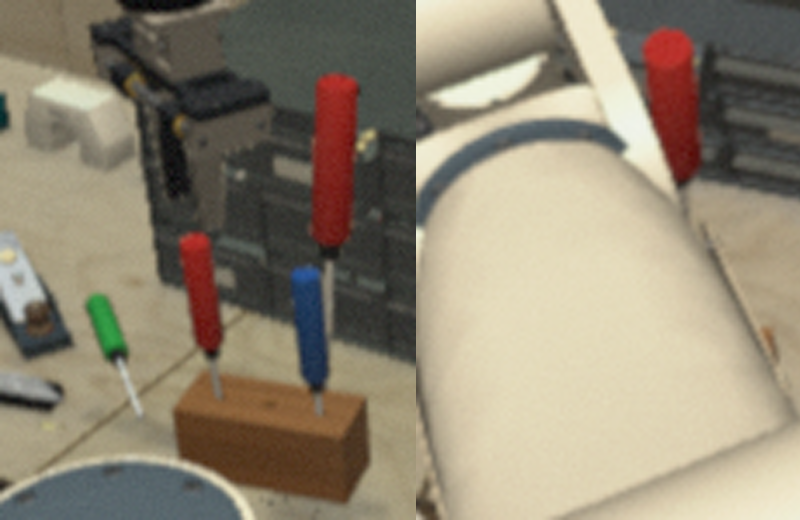

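Run:
```python
from h import *
for P in [[450,324,246],[463,351,246],[437,297,246],[451,318,222],[451,321,222],[451,322,122]]:
    p=proj('scene',P)[0];print(P,p.round(1),((p-[110,100])*3.467).round())
```

```text
[450, 324, 246] [165.5 160.3] [192. 209.]
[463, 351, 246] [160.7 156. ] [176. 194.]
[437, 297, 246] [170.4 164.8] [209. 225.]
[451, 318, 222] [168.4 168.4] [202. 237.]
[451, 321, 222] [167.5 168.1] [199. 236.]
[451, 322, 122] [171.  198.4] [211. 341.]
```

The right pane is mostly hidden by the arm. In the left pane the near fingertip (205,228) and the red handle's top (197,240) fall where predicted, so I'll descend and grip.

```bash
python3 -m crank '[[0.1,-0.3,0,0,0,0,0.55],[0,0,-2,0,0,0,0.55],[0,0,-2,0,0,0,0.55],[0,0,-2,0,0,0,0.55],[0,0,-2,0,0,0,0.55],[0,0,-1,0,0,0,0.55],[0,0,0,0,0,0,0.55],[0,0,0,0,0,0,0],[0,0,0,0,0,0,0],[0,0,0,0,0,0,0]]'
```

```text
time_s: 5.5
eef_pos: [451.4, 320.9, 155.9]
tool_rot: [0.352, 1.541, -0.35]
wrist_force: [-0.1, -0.7, 0.4]
finger_gap: 32.5
```

```bash
python3 -m crank '[[0,0,0,0,0,0,0],[0,0,0,0,0,0,0],[0,0,0,0,0,0,0],[0,0,1,0,0,0,0],[0,0,1,0,0,0,0],[0,0,1,0,0,0,0],[0,0,1,0,0,0,0],[0,0,1,0,0,0,0],[0,0,1,0,0,0,0],[0,0,0,0,0,0,0]]'
```

```text
time_s: 6.33
eef_pos: [451.4, 321.0, 217.1]
tool_rot: [0.353, 1.54, -0.349]
wrist_force: [0.1, 0.6, -0.1]
finger_gap: 24.7
```

```bash
python3 -m crank '[[0,0,2,0,0,0,0],[0,0,3,0,0,0,0],[0,0,3,0,0,0,0],[-1,0,3,0,0,0,0],[-3,0,1,0,0,0,0],[-3,0,0,0,0,0,0],[-3,-1,0,0,0,0,0],[-1,-2,0,0,0,-3,0],[0,-3,0,0,0,-3,0],[0,-2,0,0,0,-2,0]]'
python3 - <<'E'
from h import *
s=arm.grab_frame('scene')
for x in arm.landmark_of('scene','long_driver_tip'):print(x)
for x in arm.landmark_of('scene','short_driver'):print(x)
cv2.imwrite('pics/4.png',cv2.resize(s[80:260,80:320],(800,600),interpolation=2)[...,::-1])
E
```

```text
time_s: 7.17
eef_pos: [339.1, 238.8, 334.4]
tool_rot: [0.46, 1.521, -0.462]
wrist_force: [0.5, 0.8, -0.2]
finger_gap: 24.2
{'centre': [444.9, 414.7, 14.7], 'p': 0.57}
{'centre': [339.2, 239.2, 192.6], 'p': 0.52}
{'centre': [469.7, 248.1, 100.8], 'p': 0.68}
```

View pics/4.png

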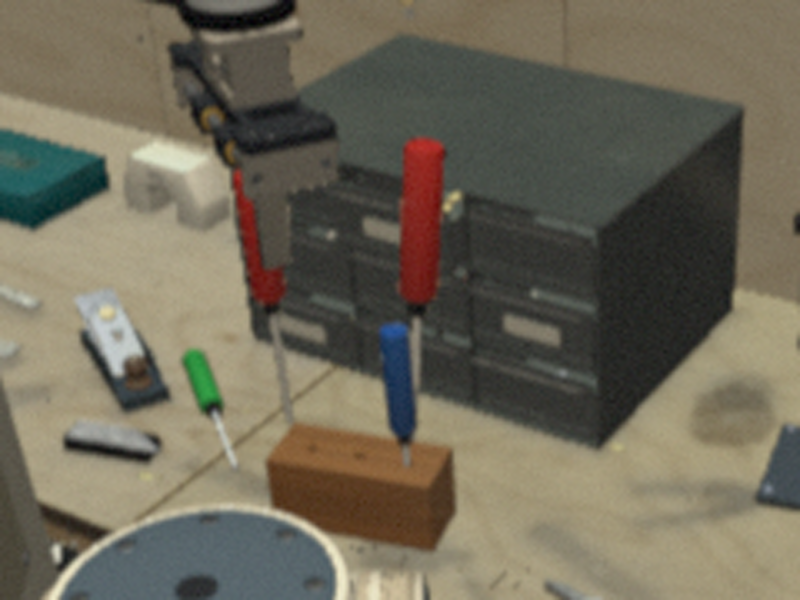

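The red driver is out of the block, held with its tip at about (288,420). The blue one is still standing in the block at (395,390). Next I'll swing towards the camera.

```bash
python3 -m crank '[[0,-3.4,0,0,0,-4.4,0],[0.5,-3.4,0,0,0,-4.4,0],[0.5,-3.4,0,0,0,-4.4,0],[0.5,-3.4,0,0,0,-4.4,0],[0.5,-3.4,0,0,0,-4.4,0],[1,-3.4,0,0,0,-4.4,0],[1,-3.4,-0.5,0,0,-4.4,0],[1,-3.4,-0.5,0,0,-4.4,0],[0.5,-3.4,-0.5,0,0,-4.4,0],[0,-2,-0.5,0,0,-4,0]]'
python3 - <<'E'
from h import *
s=arm.sense();M=R.from_rotvec(s['tool_rot']);h=np.array([np.cos(np.radians(12.6)),np.sin(np.radians(12.6)),0])
x=.5*h-np.array([0,0,.866]);y=.866*h+np.array([0,0,.5]);T=R.from_matrix(np.c_[x,y,np.cross(x,y)])
print(s['q'],'turn needed deg',np.degrees((T*M.inv()).as_rotvec()))
E
```

```text
time_s: 8.15
eef_pos: [396.9, -88.1, 314.3]
tool_rot: [1.047, 1.304, -1.047]
wrist_force: [0.2, -0.0, -1.9]
finger_gap: 24.4
[-2.21661684e-01 -9.75762742e-02  1.93299314e+00 -4.19202405e-04
  1.30579031e+00 -4.39939777e-01] turn needed deg [  6.54892495 -29.2668727    0.09325156]
```

```bash
python3 -m crank '[[0,-0.5,0,1.3,-5.85,0,0],[0,-0.5,0,1.3,-5.85,0,0],[1,-0.5,-0.5,1.3,-5.85,0,0],[1,-0.5,-1,1.3,-5.85,0,0],[1,-0.4,-1,1.35,-5.87,0,0],[0,0,0,0,0,0,0],[0,0,0,0,0,0,0],[0,0,0,0,0,0,0],[0,0,0,0,0,0,0],[0,0,0,0,0,0,0]]'
cat > look.py <<'E'
from h import *
import sys
n=sys.argv[1]
s=arm.sense();M=R.from_rotvec(s['tool_rot']).as_matrix();tip=s['eef_pos']+144*M[:,0];print('nominal tip',tip.round(1),'x',M[:,0].round(3),'y',M[:,1].round(3))
C=[]
for c in ['scene','top']:
    im=arm.grab_frame(c)
    for a in ['long_driver_tip','camera_head','focus']:
        print(c,a,[(round(x['p'],2),np.round(x['centre'],1).tolist()) for x in arm.landmark_of(c,a)])
    p=proj(c,tip)[0];print(c,'proj tip',p.round(1));x0,y0=(p-[50,65]).astype(int);x0=max(x0,0);y0=max(y0,0)
    w=cv2.resize(im[y0:y0+100,x0:x0+100],(400,400),interpolation=2);C.append(w);print('crop origin',x0,y0)
cv2.imwrite(f'pics/{n}.png',np.hstack(C)[...,::-1])
E
python3 look.py 5
```

```text
time_s: 8.98
eef_pos: [426.6, -109.3, 290.6]
tool_rot: [1.292, 0.954, -0.644]
wrist_force: [-0.1, -0.6, -0.2]
finger_gap: 24.7
nominal tip [496.8 -93.6 165.8] x [ 0.487  0.109 -0.866] y [0.845 0.193 0.499]
scene long_driver_tip [(0.57, [496.0, -92.1, 168.6])]
scene camera_head [(0.65, [638.6, -65.3, 184.8])]
scene focus []
scene proj tip [312.4 219.4]
crop origin 262 154
top long_driver_tip [(0.87, [566.9, 300.5, 0.4]), (0.56, [446.4, 412.5, 8.4])]
top camera_head [(0.94, [635.9, -69.0, 180.9])]
top focus []
top proj tip [309.8 224. ]
crop origin 259 159
```

View pics/5.png

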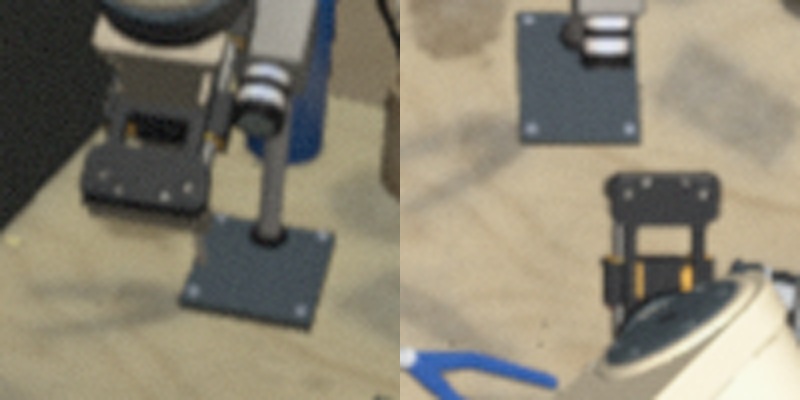

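Run:
```python
from h import *
print('pic4 nominal tip',((proj('scene',[339.1,238.8,190.4])[0]-80)/.3).round(),'handle low end',((proj('scene',[339.1,238.8,300])[0]-80)/.3).round())
L=[]
for i in range(6):
    im=arm.grab_frame('scene')
    L+=[x['centre'] for x in arm.landmark_of('scene','long_driver_tip') if np.linalg.norm(np.array(x['centre'])-[497,-94,166])<40]
    if i==0: A=im.astype(float)
    else: A+=im
print(np.round(L,1).tolist(),np.mean(L,0)); print(proj('scene',np.mean(L,0)))
for x in arm.landmark_of('scene','long_driver_top'): print(x)
for x in arm.regions_of('scene','long_driver'):
    r=np.argwhere(x['region']);print(x['p'],len(r),r.mean(0))
A=(A/6).astype('uint8')
cv2.imwrite('pics/6.png',cv2.resize(A[185:245,270:350],(800,600),interpolation=2)[...,::-1])
```

```text
pic4 nominal tip [289. 421.] handle low end [273. 295.]
[[495.8, -88.6, 165.2], [497.9, -89.3, 167.5], [497.3, -89.1, 164.3], [496.7, -90.5, 164.8], [499.3, -90.4, 166.1]] [497.4  -89.58 165.58]
[[310.98162163 218.91138878]]
{'centre': [606.6, 290.6, 298.2], 'p': 0.89}
{'centre': [499.9, -90.7, 166.2], 'p': 0.55}
{'centre': [580.7, 579.0, 10.8], 'p': 0.53}
0.82 722 [151.86980609 205.5734072 ]
0.66 74 [191.48648649 140.45945946]
0.51 569 [168.05448155 330.44991213]
```

View pics/6.png

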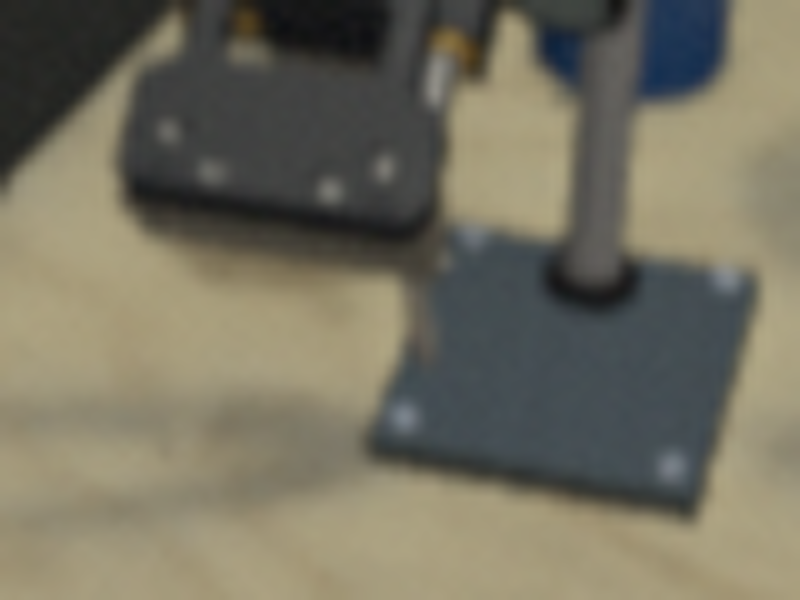

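Tip is visible at about (313,220.8) in the full image and the nominal position projects to (312.4,219.4), so the grasp is straight to within ~3 mm. I'll check the lens estimate the same way: the glass centre appears at about (326.5,185.2).

Run:
```python
from h import *
H=np.array([635.8,-69.7,185]);a=np.radians(12.6);h=-np.array([np.cos(a),np.sin(a),0]);l=.866*h-[0,0,.5];u=.5*h+[0,0,.866];s=np.cross(l,u)
for c,o in (('scene',[262,154]),('top',[259,159])):
    ring=np.array([H+19*(np.cos(t)*u+np.sin(t)*s) for t in np.linspace(0,6.28,9)])
    f=lambda P:((proj(c,P)-o)*4+([400,0] if c=='top' else [0,0])).round().astype(int)
    print(c,proj(c,H).round(1),'lens crop',f(H),f(ring).tolist(),'column base/top crop',f(np.array([[714,-52,12]])+ -35*np.array([h,h])),'tip+',f(H+90*l))
print(H+90*l,u)
```

```text
scene [[325.4 184.8]] lens crop [[254 123]] [[253, 109], [233, 111], [226, 119], [235, 130], [254, 136], [274, 135], [281, 127], [273, 116], [253, 109]] column base/top crop [[263 236]
 [263 236]] tip+ [[228 241]]
top [[310.1 176.4]] lens crop [[604  70]] [[608, 71], [588, 71], [578, 70], [584, 68], [601, 68], [620, 68], [630, 69], [625, 71], [608, 71]] column base/top crop [[573  38]
 [573  38]] tip+ [[604 192]]
[559.73704757 -86.70208423 140.        ] [-0.48795838 -0.10907162  0.866     ]
```

Run:
```python
from h import *
C=[]
for c,(x,y) in (('scene',(300,160)),('top',(290,145))):
    A=sum(arm.grab_frame(c).astype(float) for _ in range(4))/4
    C.append(cv2.resize(A[y:y+50,x:x+40].astype('uint8'),(400,500),interpolation=2))
cv2.imwrite('pics/7.png',np.hstack(C)[...,::-1]);print(arm.sense()['time_s'])
```

```text
10.4833
```

View pics/7.png

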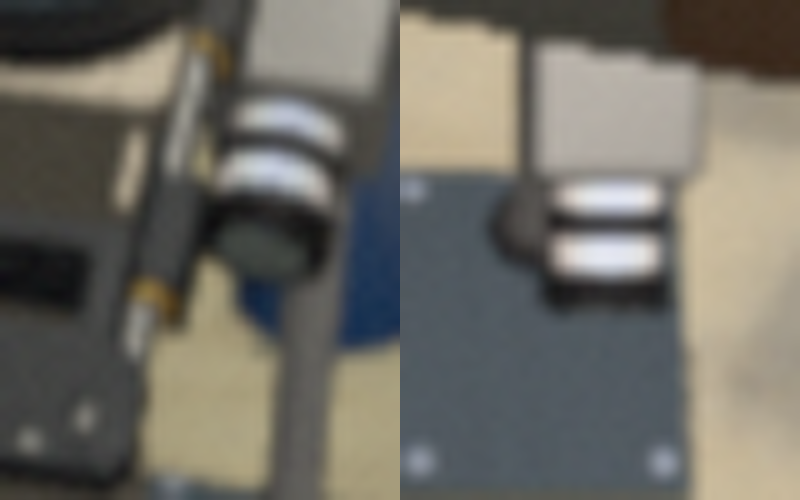

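```bash
python3 -m crank '[[0.5,0.1,-0.2,0,0,0,0],[1,0.1,-0.4,0,0,0,0],[1,0.1,-0.4,0,0,0,0],[1,0.1,-0.4,0,0,0,0],[1,0.1,-0.4,0,0,0,0],[1,0.1,-0.4,0,0,0,0],[0.5,0,-0.2,0,0,0,0],[0.36,0,-0.1,0,0,0,0],[0,0,0,0,0,0,0],[0,0,0,0,0,0,0]]'
python3 - <<'E'
from h import *
s=arm.sense();M=R.from_rotvec(s['tool_rot']).as_matrix();tip=s['eef_pos']+144*M[:,0];print('nominal tip',tip.round(1),M[:,0].round(3))
for c in ('scene','top'): print(c,proj(c,tip).round(1),proj(c,tip+105*-M[:,0]).round(1))
C=[]
for c,(x,y) in (('scene',(290,165)),('top',(275,145))):
    fr=[]
    for _ in range(4):
        fr.append(arm.grab_frame(c).astype(float));
        print(c,[np.round(q['centre'],1).tolist() for q in arm.landmark_of(c,'long_driver_tip') if np.linalg.norm(np.array(q['centre'])-tip)<50],[np.round(q['centre'],1).tolist() for q in arm.landmark_of(c,'camera_head')[:1]])
    A=sum(fr)/4;C.append(cv2.resize(A[y:y+75,x:x+50].astype('uint8'),(400,600),interpolation=2))
cv2.imwrite('pics/8.png',np.hstack(C)[...,::-1]);print(arm.sense()['time_s'])
E
```

```text
time_s: 11.32
eef_pos: [489.1, -103.5, 264.4]
tool_rot: [1.294, 0.953, -0.645]
wrist_force: [0.1, -0.3, -1.2]
finger_gap: 24.8
nominal tip [559.3 -87.7 139.6] [ 0.487  0.109 -0.866]
scene [[319.4 214.5]] [[317.9 196.3]]
top [[310.3 207.2]] [[315.2 212.1]]
scene [[558.2, -85.1, 139.4]] [[636.3, -70.4, 186.7]]
scene [[558.7, -84.8, 140.4]] [[638.9, -69.2, 181.4]]
scene [[560.8, -82.5, 141.6]] [[637.3, -68.7, 186.0]]
scene [[558.6, -85.0, 140.7]] [[712.0, -52.7, -1.1]]
top [] [[636.5, -67.8, 182.0]]
top [] [[637.3, -69.2, 183.0]]
top [] [[635.3, -68.1, 182.2]]
top [] [[633.5, -71.3, 182.3]]
12.5167
```

View pics/8.png

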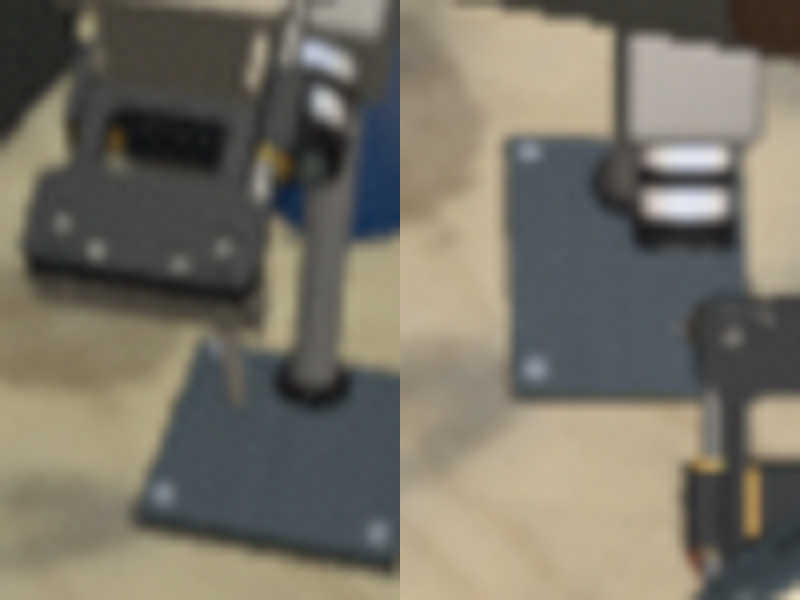

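The last picture shows the tip at about (319.9,215.4), against (319.4,214.5) nominal. That is within ~3 mm, and nothing touches the camera. Handing in.

Run:
```python
from bench import arm
arm.grab_frame('scene')
for n in ['short_driver','tape_measure','pliers']: print(n,[x['centre'] for x in arm.landmark_of('scene',n)])
s=arm.sense();print(s['time_s'],s['finger_gap'],s['wrist_force'])
arm.close_job()
```

```text
short_driver [[636.6, -72.0, 183.0]]
tape_measure [[418.0, -182.8, 1.7], [639.0, -70.8, 184.4], [713.2, -50.3, -0.2]]
pliers [[440.1, 6.9, 1.5], [417.3, -183.4, 1.6]]
12.7167 24.485043272161796 [-0.42054566 -0.2637008  -0.86703417]
the job is handed in; nothing more can be done
```

I pulled the longer (red) screwdriver straight out of the block and presented it to the inspection camera. I handed the job in at about 12.7 s, with the arm still holding it, handle up and leaning back 30°.

- **Tip position:** going by the arm's own pose, the tip is at (559.3, -87.7, 139.6) mm. My best estimate of the focus point is (560, -87, 140).
- **Agreement between checks:** in the last scene picture the tip showed within about 1 pixel (roughly 3 mm) of where it should project. The network put it about 3 mm further in +y, so these checks differ by 2–3 mm. That is within the stated calibration and network errors.
- **Not confirmed from above:** the arm hides the tip from the top camera, so the tip position rests on the scene view and the arm's pose.
- **Grip:** the fingers hold at 24.5 mm on the 25 mm handle, and the wrist force was about 1 N.
- **Other objects:** the tape measure and pliers had not moved in the final check. The blue screwdriver was still in the block after the pull. The final network check for it failed, reporting only the camera head, and I did not look again.
- **Contact with the camera:** the last picture showed nothing touching the camera or its stand.

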